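# Make up two sample-collection kits

### The job

Make up two collection kits from the stock standing on the bench: the amber bottle, the slim tube and the small carton go into the long tray, and the small jar and the slide box go into the square tray, one thing to a compartment. Set each thing down without dropping it, so that it sits flat on the tray's floor, right way up as it stood before. Leave the large jar, the scanner and the tape roll where they are.

Things in the scene. Friction and masses are not known exactly. Their poses are not given: they have to be found in the camera images.
- long_tray: The long kit tray: white shallow open tray, 90 (its x) by 226 (its y) mm, 16 mm high, walls and dividers 4 mm thick, floor 4 mm thick. Two dividers make three compartments in a row along its y, each about 82 by 70 mm inside, centred at y = -73, 0 and +73 mm, x = 0. Fixed to the bench, stands at varying place and yaw. Origin: centre of its underside; z up.
- square_tray: The square kit tray: white shallow open tray, 156 by 156 mm, 16 mm high, walls and divider 4 mm thick, floor 4 mm thick. One divider across x = 0 makes two compartments, each about 72 mm (its x) by 148 mm (its y) inside, centred at x = -38 and +38 mm, y = 0. Fixed to the bench, stands at varying place and yaw. Origin: centre of its underside; z up.
- small_jar: The small specimen jar: squat clear round jar with a white screw lid, 52 mm diameter, 50 mm high, near-straight sides (the lid is the top 18 mm). About 70 g. Loose. Origin: centre of its underside; z up, standing upright on the bench at every start.
- large_jar: The large specimen jar, same make as the small one but 68 mm diameter, 80 mm high: not wanted in either kit, stays where it is. Loose. Origin: centre of its underside; z up, standing upright on the bench at every start.
- bottle: The amber reagent bottle: round, 42 mm diameter, straight up to 64 mm, then a shoulder and a black cap 29 mm in diameter; 95 mm high in all. About 140 g. Loose. Origin: centre of its underside; z up, standing upright on the bench at every start.
- tube: The slim capped sample tube: clear, flat-bottomed, 28 mm diameter up to 64 mm, then a grey cap 32 mm in diameter; 80 mm high in all. About 40 g. Loose. Origin: centre of its underside; z up, standing upright on the bench at every start.
- carton: The small cardboard carton, closed, 36 mm (its x) by 46 mm (its y), 70 mm high. About 60 g. Loose. Origin: centre of its underside; z up, standing upright on the bench at every start.
- slide_box: The microscope slide box: grey closed box lying flat, 32 mm (its x) by 84 mm (its y), 32 mm high, dark lid seam round it, white paper on its lid. About 90 g. Loose. Origin: centre of its underside; z up, standing upright on the bench at every start, lid up. Fits a square-tray compartment only with its long side along the compartment.
- scanner: A black hand-held barcode scanner lying on the bench beside the trays, about 155 mm long, 62 mm wide, 36 mm high. Loose bystander: leave it alone. Origin: underside, near its middle; handle towards its -x.
- tape_roll: A roll of white tape lying flat, 92 mm outside diameter, 19 mm high. Loose bystander: leave it alone. Origin: centre of its underside.
There are look-alikes about, which are no part of the job. What is shaped like the bottle but turquoise is not meant. Leave any yellow look-alike of the tube alone.

How it is judged:
At the end, for the whole second after the job is handed in: Bottle, tube and carton in the long tray, jar and slide box in the square one, one per compartment, base within 4 mm of the tray floor, upright within 4.5 degrees, still (under 20 mm/s). Large jar (upright), scanner and tape roll within 20 mm of their starts (x of bottle in the frame of long_tray between -0.045 and 0.045 m and y of bottle in the frame of long_tray between -0.113 and 0.113 m and z of bottle in the frame of long_tray between 0.001 and 0.008 m and angle between each of bottle, tube, carton, small_jar, slide_box, large_jar's own z axis and vertical below 0.08 rad and linear speed of each of bottle, tube, carton, small_jar, slide_box below 0.02 m/s and x of tube in the frame of long_tray between -0.045 and 0.045 m and y of tube in the frame of long_tray between -0.113 and 0.113 m and z of tube in the frame of long_tray between 0.001 and 0.008 m and x of carton in the frame of long_tray between -0.045 and 0.045 m and y of carton in the frame of long_tray between -0.113 and 0.113 m and z of carton in the frame of long_tray between 0.001 and 0.008 m and (y of bottle in the frame of long_tray between -0.113 and -0.0365 m or y of tube in the frame of long_tray between -0.113 and -0.0365 m or y of carton in the frame of long_tray between -0.113 and -0.0365 m) and (y of bottle in the frame of long_tray between -0.0365 and 0.0365 m or y of tube in the frame of long_tray between -0.0365 and 0.0365 m or y of carton in the frame of long_tray between -0.0365 and 0.0365 m) and (y of bottle in the frame of long_tray between 0.0365 and 0.113 m or y of tube in the frame of long_tray between 0.0365 and 0.113 m or y of carton in the frame of long_tray between 0.0365 and 0.113 m) and y of small_jar in the frame of square_tray between -0.078 and 0.078 m and x of small_jar in the frame of square_tray between -0.078 and 0.078 m and z of small_jar in the frame of square_tray between 0.001 and 0.008 m and y of slide_box in the frame of square_tray between -0.078 and 0.078 m and x of slide_box in the frame of square_tray between -0.078 and 0.078 m and z of slide_box in the frame of square_tray between 0.001 and 0.008 m and (x of small_jar in the frame of square_tray between -0.078 and 0 m or x of slide_box in the frame of square_tray between -0.078 and 0 m) and (x of small_jar in the frame of square_tray between 0 and 0.078 m or x of slide_box in the frame of square_tray between 0 and 0.078 m) and distance of each of large_jar, scanner, tape_roll from where it was at the start of the episode below 0.02 m); the robot touches nothing.
It fails at once if the large jar, the scanner or the tape roll is moved by more than 20 mm (distance of any of large_jar, scanner, tape_roll from where it was at the start of the episode above 0.02 m).
It fails at once if a stock thing is let go with its underside more than 30 mm above the bench (dropped or thrown) ((height (world z) of bottle above 0.03 m and contact force between the fingers and bottle below 0.01 N) or (height (world z) of tube above 0.03 m and contact force between the fingers and tube below 0.01 N) or (height (world z) of carton above 0.03 m and contact force between the fingers and carton below 0.01 N) or (height (world z) of small_jar above 0.03 m and contact force between the fingers and small_jar below 0.01 N) or (height (world z) of slide_box above 0.03 m and contact force between the fingers and slide_box below 0.01 N)).
It also fails if it takes over 122 s, if anything falls off the work surface, if the arm or the gripper's body presses on something with over 40 N, if the wrist force passes 120 N, or if a joint passes its speed limit or range.

### The arm

A 6-joint arm with a two-finger parallel gripper is mounted at the origin on the work surface. World frame = base frame: x ahead of the robot, y to its left, z up, the work surface at z = 0. Lengths are in m, angles in rad, forces in N, time in s.
With the tool pointing down it reaches from about 0.25 to 0.725 m from the base axis. Payload 4 kg.
Tool frame: the origin (TCP) lies at the very end of the fingers, on their centre line; the grasp point (between the pads) lies 19 mm behind it; z points along the fingers, y is the line along which they close (so a half turn about z gives the same grasp; the last joint's range is limited). The gripper opens to 85 mm and grips with 20 to 120 N. Pads are 22 mm wide; open, the fingers measure 114 mm over their backs; the gripper's body (76 mm by 85 mm) begins 54 mm behind the grasp point. The pads swing forward as they close: fully open they stand 13 mm farther back than shut.
Start: joints at [-1.17, 0.241, 0.005, 1.335, 0, 1.571], TCP at [0.195, -0.46, 0.231] pointing down, gripper open.
Joint ranges: [-2.72, 2.72], [-1.05, 1.87], [-1.09, 1.28], [-1.99, 2.15], [-1.42, 1.44], [-3.14, 3.14]. Speed limits (rad/s): [2.79, 2.79, 3.14, 3.14, 3.14, 3.14].

### API

Orientations are given as a unit quaternion [x, y, z, w].
In Python, from workcell import bot, vision, workorder, boxes_of gives the robot as it stands.
- The arm moves only by the tool send_rows, never from a script. Its argument "motion" is text: rows parted by semicolons, each of 5 numbers parted by spaces: the closure, from -1 (fully open) to 1 (shut), so that 0 is half open, then the shift along the tool's x, y, z in cm, then the turn about the tool's z in rad. In form: claw x y z twist; .... A call has 1 to 5 rows; each row is the pose to reach, as a shift and turn from the pose commanded when the call began, along the tool's axes at that moment; what a row does not reach only later rows make up. A row lasts 1/10 s, in which the tool goes at most 50 mm and 8.59 degrees, less where a joint would pass 70% of its speed; a pose out of reach is approached as far as the arm can. A call with a gripper value outside its range is refused whole. The fingers move at their own pace and stop on an object; the grip force is fixed at half the most. Time passes only in rows, so rows that repeat a pose let the fingers close. It gives the time, the measured TCP pose, the force, the opening and the grip force at its end, in the units of the state.
- bot.get_obs(): the state, without advancing time (a new reading comes with each control period).
- vision.camera(name): name is "scene" or "top" or "wrist"; returns the picture (480x640x3 uint8, red, green, blue); there is no depth.
- vision.camera_model(name): a dict with "fov_y" (degrees; the focal length in pixels is half the picture's height over the tangent of half this angle, whatever the lens; pixels are square), "cx", "cy" (the principal point, pixels), "world_from_camera" (4x4, takes a point from camera to world coordinates); the wrist camera has in their place "hand_eye" (4x4, takes a point from camera to tool coordinates, whose origin is the TCP and whose axes are the flange's). Camera axes: x right, y down, z forward; pixel columns grow to the right and rows downward; lengths in m; the calibration is good to about 2 mm. A picture is of the moment at which its call begins: read the wrist's pose just before it. camera_model takes no time and is no camera call.
- workorder.job_done(): hands the job in; it is judged then, once.
Trained networks look in the newest picture that a camera, given by its name, has taken for a name from the list of things; names that differ only in an ending like _2 or _b are one class to them, and where a whole thing is asked for, a point or a joint stands for the part that bears it (a point fixed in the world has none). Each returns a list of dicts, best first, with "conf" (0 to 1); they miss things now and then, are a little off and sometimes report something else, mostly with a low value. They report only what shows in the picture. A call takes as long as a camera call. They do not tell look-alikes from the thing itself.
- boxes_of(camera, target): "rect" ([centre column, centre row, width, height] in pixels, round what is visible of it).
The state is a dict: "clock": time; "joint_pos": joint angles; "joint_vel": joint speeds; "tau": joint torques, N m; "eef_pos": TCP position; "tool_rot": TCP orientation; "ft_force": force on the tool from outside, world axes, zero at the start; "ft_torque": the same for the moment, N m; "grip_width": finger opening in m; "grasp_force": force on a finger pad.
Only numpy, scipy, OpenCV 4.12 (cv2) and the standard library are available. Lean on these libraries where they do the work, as an engineer would, in place of code of your own. Each camera call takes 0.05 s, during which the arm holds its last target. There are 200 camera calls.

## Working session

There is one attempt and no reset: what is moved stays moved. The work goes in short steps, Python scripts to look and compute and a tool call to move; the robot and the scene stay as the last step left them, time stands still between calls to the robot, and variables do not carry over. Pictures are saved under pics/ and viewed, at most 14 in all, crops included, and the job is handed in when it is done.

Besides the shell and the picture viewer there is one more tool, called after ">>>" as a command line: name --argument value ..., lists and objects as JSON in quotes. send_rows: Moves the arm, as the interface text tells. Its arguments: {"type":"object","properties":{"motion":{"type":"string"}},"required":["motion"]}

```bash
mkdir -p pics; ls
python3 - <<'E'
from workcell import bot, vision, boxes_of
import cv2
for c in ("top","scene"):
    im=vision.camera(c); cv2.imwrite(f"pics/{c}0.png",im[:,:,::-1])
    print(c,vision.camera_model(c))
    for n in "long_tray square_tray small_jar large_jar bottle tube carton slide_box scanner tape_roll".split():
        print(n,[(round(d["conf"],2),[round(v) for v in d["rect"]]) for d in boxes_of(c,n)[:4]])
print(vision.camera_model("wrist"));print(bot.get_obs())
E
```

```text
pics
top {'fov_y': 42.92093936874639, 'cx': 320.4094190382378, 'cy': 238.5070063343129, 'world_from_camera': array([[-0.01476365, -0.99311975,  0.11616879,  0.43641533],
       [-0.99979471,  0.01304979, -0.01549996, -0.00219549],
       [ 0.01387734, -0.11637378, -0.99310854,  1.28434103],
       [ 0.        ,  0.        ,  0.        ,  1.        ]])}
long_tray [(0.84, [415, 298, 116, 50])]
square_tray [(0.58, [104, 215, 48, 44]), (0.57, [206, 311, 80, 76])]
small_jar [(0.97, [368, 208, 27, 25]), (0.16, [315, 295, 40, 31])]
large_jar [(0.65, [313, 297, 34, 36]), (0.36, [530, 233, 77, 28])]
bottle [(0.62, [251, 197, 18, 26]), (0.56, [220, 162, 22, 29])]
tube [(0.61, [310, 234, 17, 18]), (0.47, [312, 193, 15, 26])]
carton [(0.8, [426, 213, 29, 23])]
slide_box []
scanner [(0.84, [530, 234, 79, 29])]
tape_roll [(0.66, [105, 215, 48, 48])]
scene {'fov_y': 51.64130200654854, 'cx': 314.2402042137042, 'cy': 249.33288362411383, 'world_from_camera': array([[-0.38072185,  0.68812684, -0.61768303,  1.23934004],
       [ 0.92462252,  0.27525498, -0.26326392,  0.26019065],
       [-0.01113864, -0
[... 1056 characters left out ...]
'clock': 1.1, 'joint_pos': array([-1.17002256e+00,  2.40597503e-01,  4.98911510e-03,  1.33520405e+00,
       -4.05400221e-06,  1.57078935e+00]), 'joint_vel': array([ 0.00018914,  0.00021445, -0.00042674, -0.00064212,  0.0004447 ,
        0.00014892]), 'tau': array([ 9.95976152e-04, -3.72220016e+01,  2.52695543e+01,  1.22949215e-03,
        5.03869671e-05, -6.12038974e-06]), 'eef_pos': array([ 0.19506141, -0.46037331,  0.23130355]), 'tool_rot': array([ 9.79988948e-01,  1.99051905e-01, -3.58949431e-06, -7.48910093e-06]), 'ft_force': array([ 0.1973926 , -0.04034916, -0.00427554]), 'ft_torque': array([-0.00275285, -0.01512737,  0.01156112]), 'grasp_force': 0.0, 'grip_width': 0.08528998731878107}
```

Run:
```python
import cv2
im=cv2.imread("pics/top0.png")
cv2.imwrite("pics/top0b.png",cv2.resize(im[130:370,60:600],(800,356),interpolation=cv2.INTER_CUBIC))
im=cv2.imread("pics/scene0.png")
cv2.imwrite("pics/scene0b.png",cv2.resize(im[160:400,100:580],(800,400),interpolation=cv2.INTER_CUBIC))
```

```text
(no output)
```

View pics/top0b.png

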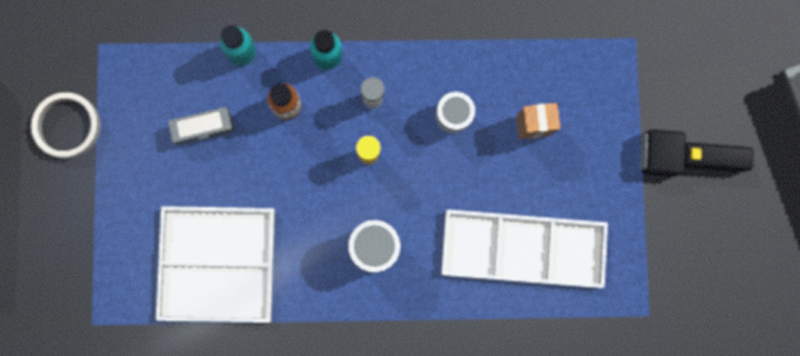

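View pics/scene0b.png

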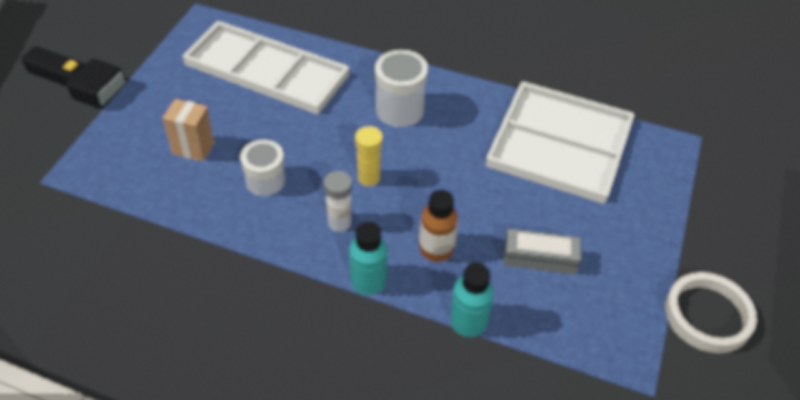

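```bash
cat > h.py <<'E'
import numpy as np, cv2
from scipy.spatial.transform import Rotation as R
from workcell import bot, vision, boxes_of
def ray(cam,pts,z,obs=None):
    m=vision.camera_model(cam); f=240/np.tan(np.radians(m["fov_y"]/2))
    if cam=="wrist":
        T=np.eye(4);T[:3,:3]=R.from_quat(obs["tool_rot"]).as_matrix();T[:3,3]=obs["eef_pos"];T=T@m["hand_eye"]
    else: T=m["world_from_camera"]
    p=np.atleast_2d(np.array(pts,float)); d=np.c_[(p[:,0]-m["cx"])/f,(p[:,1]-m["cy"])/f,np.ones(len(p))]@T[:3,:3].T
    return T[:3,3]+d*((z-T[2,3])/d[:,2:])
def proj(cam,P,obs=None):
    m=vision.camera_model(cam); f=240/np.tan(np.radians(m["fov_y"]/2))
    if cam=="wrist":
        T=np.eye(4);T[:3,:3]=R.from_quat(obs["tool_rot"]).as_matrix();T[:3,3]=obs["eef_pos"];T=T@m["hand_eye"]
    else: T=m["world_from_camera"]
    q=(np.atleast_2d(P)-T[:3,3])@T[:3,:3]
    return np.c_[q[:,0]/q[:,2]*f+m["cx"],q[:,1]/q[:,2]*f+m["cy"]]
E
python3 - <<'E'
from h import *
np.set_printoptions(precision=4,suppress=True)
im=cv2.imread("pics/top0.png"); hsv=cv2.cvtColor(im,cv2.COLOR_BGR2HSV)
w=((hsv[:,:,1]<70)&(hsv[:,:,2]>120)).astype(np.uint8)
w=cv2.morphologyEx(w,cv2.MORPH_CLOSE,np.ones((5,5)))
for c in cv2.findContours(w,cv2.RETR_EXTERNAL,cv2.CHAIN_APPROX_NONE)[0]:
    if cv2.contourArea(c)<60: continue
    (x,y),(a,b),t=cv2.minAreaRect(c); print("white",round(x,1),round(y,1),round(a,1),round(b,1),round(t,1),cv2.contourArea(c))
    if cv2.contourArea(c)>3000:
        P=ray("top",cv2.boxPoints(cv2.minAreaRect(c)),.016); print(P[:,:2].tolist(),"ctr",P.mean(0)[:2],"sides",np.linalg.norm(P-np.roll(P,1,0),axis=1), "yaw",[np.degrees(np.arctan2(*(P[i+1]-P[i])[[1,0]])) for i in (0,1)])
for n,p,z in [("bottle",(251,194),.095),("tube",(311.2,190),.08),("carton",(426,211),.07),("sjar",(368,204),.05),("ljar",(312.5,296),.08),("slide",(195,214),.032),("turq1",(219,155),.095),("turq2",(279,157.5),.095),("yellow",(308.5,230),.08),("tape",(104,215),.019),("scanner",(530,234),.03)]:
    P=ray("top",p,z)[0]; print(n,P, "in scene", proj("scene",P))
print("slide ends",ray("top",[(175,219),(215,209)],.032))
E
```

```text
white 312.1 295.7 35.3 35.3 63.4 970.0
white 413.9 297.4 111.7 45.5 4.6 4890.5
[[0.42374589496745707, -0.09379673917470559], [0.5171979739018666, -0.10347441075279742], [0.4951645533778775, -0.33518429165575053], [0.4018282529585347, -0.3234900181719438]] ctr [ 0.4595 -0.214 ] sides [0.2307 0.094  0.2328 0.0941] yaw [np.float64(-5.912337665125671), np.float64(-95.43195430806784)]
white 204.9 309.1 78.8 80.7 1.7 6013.5
[[0.3633561455901559, 0.30002809439953454], [0.5281708989300222, 0.2975827947963669], [0.5211004305402409, 0.13447811046739805], [0.3561741059237298, 0.13940229136059665]] ctr [0.4422 0.2179] sides [0.1608 0.1648 0.1633 0.165 ] yaw [np.float64(-0.8500153362086317), np.float64(-92.48217597922385)]
white 194.6 214.1 16.1 41.9 76.8 566.0
white 425.7 208.7 19.2 23.6 82.9 105.5
white 367.0 204.5 25.0 26.0 90.0 522.5
white 104.0 213.5 43.0 46.0 90.0 1575.5
white 311.0 190.5 17.0 14.0 90.0 168.5
white 614.5 206.0 92.0 49.0 90.0 1437.5
white 16.0 210.5 157.0 32.0 90.0 4325.0
[[0.820988369947505, 0.6538365176301447], [0.8202718220039824, 0.586456479098429], [0.487946356185403, 0
[... 560 characters left out ...]
ene [[363.5636 275.8597]]
tube [ 0.6754 -0.004   0.08  ] in scene [[303.2424 266.5647]]
carton [ 0.6316 -0.2351  0.07  ] in scene [[211.9948 224.211 ]]
sjar [ 0.6508 -0.1202  0.05  ] in scene [[256.9811 251.5833]]
ljar [ 0.4638 -0.0038  0.08  ] in scene [[341.1674 198.5105]]
slide [0.6374 0.237  0.032 ] in scene [[426.2099 304.0747]]
turq1 [0.7454 0.1785 0.095 ] in scene [[383.6701 319.4753]]
turq2 [0.739  0.0593 0.095 ] in scene [[321.3053 296.1091]]
yellow [0.5946 0.0024 0.08  ] in scene [[321.7588 239.3522]]
tape [0.6397 0.4288 0.019 ] in scene [[526.9    340.7577]]
scanner [ 0.5869 -0.458   0.03  ] in scene [[142.4385 199.1344]]
slide ends [[0.6274 0.2781 0.032 ]
 [0.6473 0.1958 0.032 ]]
```

Top and scene agree. Two things are bottle-shaped turquoise (top px 219,155 and 279,158) and one is amber with a white label (251,194): the amber one is the bottle. The grey-capped tube at (311,190) is meant, and the yellow one at (308,230) is a look-alike. Of the jars, the small one is at (367,204) and the large one at (312,296). I'll confirm in a crop as I head over.

Run:
```python
import cv2
im=cv2.imread("pics/scene0.png")
cv2.imwrite("pics/crop.png",cv2.resize(im[225:375,280:460],(720,600),interpolation=cv2.INTER_CUBIC))
```

```text
(no output)
```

View pics/crop.png

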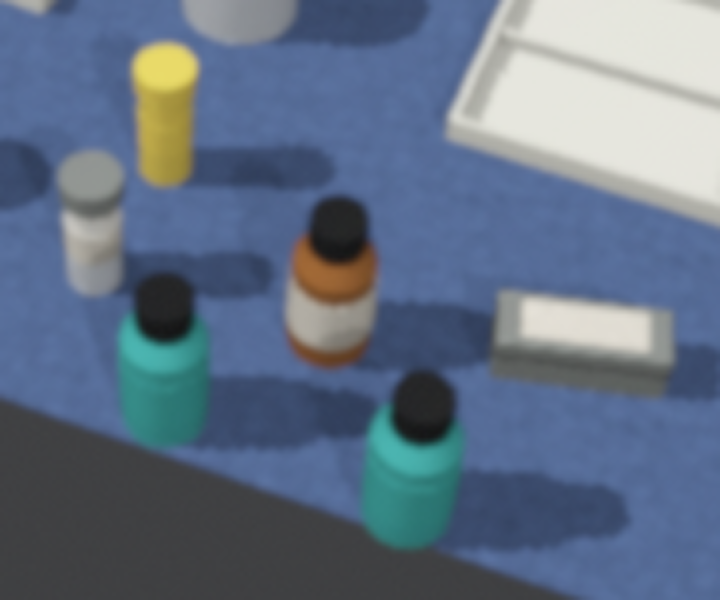

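>>> send_rows --motion "-1 4.4 -2.3 0 -0.15; -1 8.8 -4.6 0 -0.3; -1 13.2 -6.9 0 -0.45; -1 17.6 -9.2 0 -0.6; -1 22 -11.5 0 -0.74"

```text
clock: 1.6
eef_pos: [0.3537, -0.2672, 0.2316]
tool_rot: [0.84, 0.542, 0.0, 0.0]
ft_force: [1.2, -1.5, -0.4]
grip_width: 0.0855
grasp_force: 0.0
```

The crop shows the amber bottle at (333,285), the grey-capped tube at (92,225), turquoise bottles at (165,360) and (412,465), and the yellow tube at (165,115). The targets are confirmed.

>>> send_rows --motion "-1 4 2.1 0 -0.1; -1 8 4.2 0 -0.2; -1 12 6.4 0 -0.3; -1 16 8.5 0 -0.4; -1 19.7 10.7 0 -0.424"

```text
clock: 2.1
eef_pos: [0.5335, -0.1325, 0.2314]
tool_rot: [0.708, 0.706, 0.0, 0.0]
ft_force: [0.4, -0.9, 0.2]
grip_width: 0.0857
grasp_force: 0.0
```

>>> send_rows --motion "-1 4 3.7 0 0; -1 8 10 0 0; -1 8 10 0 0; -1 8 10 0 0"

```text
clock: 2.5
eef_pos: [0.6352, -0.0518, 0.2295]
tool_rot: [0.708, 0.707, 0.0, -0.0]
ft_force: [0.2, -1.1, -0.2]
grip_width: 0.0855
grasp_force: 0.0
```

Run:
```python
from h import *
o=bot.get_obs(); im=vision.camera("wrist"); cv2.imwrite("pics/w1.png",im[:,:,::-1])
np.save("pics/w1.npy",np.r_[o["eef_pos"],o["tool_rot"]]); print(o["eef_pos"],o["tool_rot"],o["joint_pos"])
for n,P in [("carton",(.6316,-.2351,.07)),("jar",(.6508,-.1202,.05)),("tube",(.6754,-.004,.08)),("bottle",(.6658,.115,.095))]: print(n,proj("wrist",P,o).round(0))
```

```text
[ 0.63517938 -0.05177507  0.22952277] [ 7.07654359e-01  7.06558665e-01  1.62455281e-04 -3.67755904e-04] [-8.16774620e-02  5.25229960e-01  4.20180781e-01  1.46609713e+00
  7.23915690e-04  1.49066828e+00]
carton [[318. 401.]]
jar [[338. 283.]]
tube [[374. 159.]]
bottle [[369. -32.]]
```

View pics/w1.png

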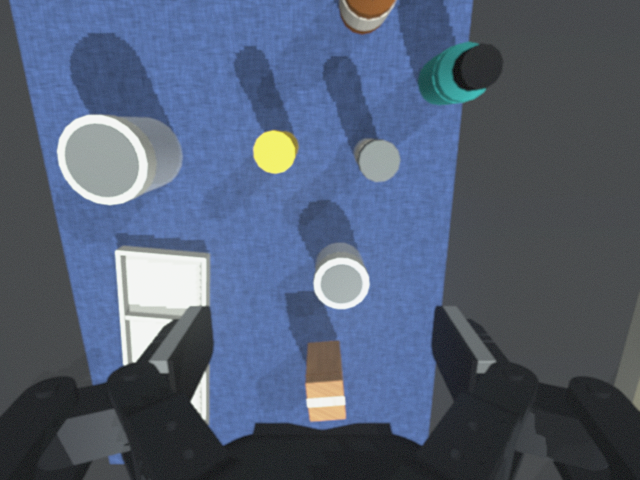

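The wrist view shows the grey tube cap at (377,160), jar lid at (341,283), carton top with corners about (307,382), (343,378), (346,418), (309,421), and the yellow look-alike at (275,151).

Run:
```python
from h import *
np.set_printoptions(precision=4,suppress=True)
v=np.load("pics/w1.npy"); o=dict(eef_pos=v[:3],tool_rot=v[3:])
print("tube",ray("wrist",(377.5,160),.08,o),"jar",ray("wrist",(341,283),.05,o))
C=ray("wrist",[(307,382),(343,378),(346,418),(309,421)],.07,o); print(C,C.mean(0)); d=C-np.roll(C,1,0); print(np.linalg.norm(d,axis=1),np.degrees(np.arctan2(d[:,1],d[:,0])))
print("tray corner",ray("wrist",[(117,247),(209,254)],.016,o),"ljar",ray("wrist",(104,159),.08,o))
```

```text
tube [[ 0.6781 -0.0051  0.08  ]] jar [[ 0.6532 -0.1203  0.05  ]]
[[ 0.621  -0.2137  0.07  ]
 [ 0.6552 -0.2093  0.07  ]
 [ 0.6588 -0.2559  0.07  ]
 [ 0.6224 -0.2594  0.07  ]] [ 0.6394 -0.2346  0.07  ]
[0.0458 0.0345 0.0467 0.0367] [  91.6669    7.3813  -85.5622 -174.4219]
tray corner [[ 0.4313 -0.0959  0.016 ]
 [ 0.5223 -0.1035  0.016 ]] ljar [[ 0.4698 -0.0039  0.08  ]]
```

>>> send_rows --motion "-0.5 -4.8 0.4 0 -0.08; -0.5 -9.6 0.4 0 -0.08; -0.5 -14.2 0.4 0 -0.08; -0.5 -18.3 0.4 3 -0.08; -0.5 -18.3 0.4 7.5 -0.08"

```text
clock: 3.05
eef_pos: [0.6359, -0.2459, 0.1596]
tool_rot: [0.684, 0.73, 0.001, 0.005]
ft_force: [1.0, 0.7, -0.5]
grip_width: 0.0641
grasp_force: 0.0
```

>>> send_rows --motion "-0.3 0 0 4.5 0; -0.3 0 0 9 0; -0.3 0 0 12.3 0; -0.3 0 0 12.3 0; -0.3 0 0 12.3 0"

```text
clock: 3.55
eef_pos: [0.6346, -0.2385, 0.0339]
tool_rot: [0.681, 0.732, -0.0, -0.0]
ft_force: [0.7, 0.3, 0.5]
grip_width: 0.0555
grasp_force: 0.0
```

Run:
```python
from h import *
o=bot.get_obs(); im=vision.camera("wrist"); cv2.imwrite("pics/w2.png",im[:,:,::-1])
print(o["eef_pos"],o["grip_width"],R.from_quat(o["tool_rot"]).as_matrix()[:,0])
```

```text
[ 0.63458198 -0.23850986  0.0338665 ] 0.05546654606253011 [-7.26613582e-02  9.97356629e-01  2.85207890e-04]
```

View pics/w2.png

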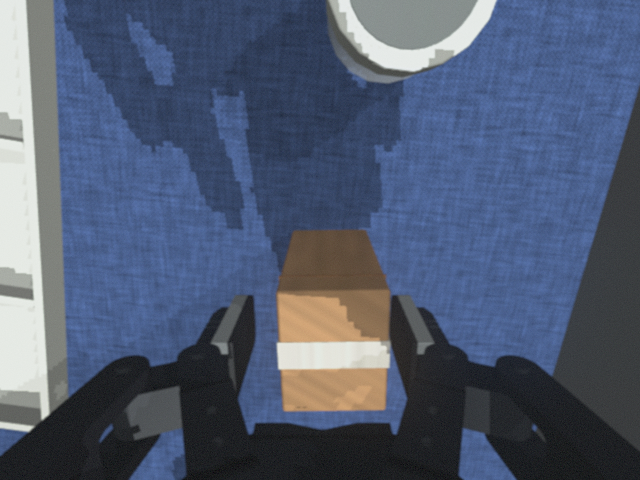

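The open fingers straddle the carton squarely, with its top spanning columns 278–388. Closing.

>>> send_rows --motion "1 0 0.3 0 0; 1 0 0.3 0 0; 1 0 0.3 0 0; 1 0 0.3 0 0; 1 0 0.3 0 0"

```text
clock: 4.1
eef_pos: [0.6411, -0.2385, 0.0371]
tool_rot: [0.68, 0.733, 0.001, 0.003]
ft_force: [0.8, -0.1, 6.1]
grip_width: 0.0354
grasp_force: 60.9
```

>>> send_rows --motion "1 0 0.3 -0.5 0; 1 0 0.3 -2 0; 1 0 0.3 -5 0; 1 0 0.3 -8 0; 1 0 0.3 -8 0"

```text
clock: 4.6
eef_pos: [0.645, -0.2384, 0.1197]
tool_rot: [0.68, 0.733, 0.002, 0.005]
ft_force: [0.7, -1.4, 0.8]
grip_width: 0.0356
grasp_force: 60.1
```

>>> send_rows --motion "1 -0.8 -4.8 0 0.05; 1 -1.7 -9.6 0 0.1; 1 -2.6 -14.4 0 0.15; 1 -3.5 -19.3 0 0.17; 1 -3.5 -19.3 0 0.17"

```text
clock: 5.1
eef_pos: [0.4439, -0.2858, 0.1117]
tool_rot: [0.742, 0.67, -0.002, -0.004]
ft_force: [0.8, 0.1, -0.9]
grip_width: 0.0354
grasp_force: 60.4
```

Run:
```python
from h import *
o=bot.get_obs(); im=vision.camera("wrist"); cv2.imwrite("pics/w3.png",im[:,:,::-1])
np.save("pics/w3.npy",np.r_[o["eef_pos"],o["tool_rot"]]); print(o["eef_pos"],o["tool_rot"])
```

```text
[ 0.44388832 -0.2857657   0.11174486] [ 0.74197949  0.67040776 -0.00185467 -0.00405364]
```

View pics/w3.png

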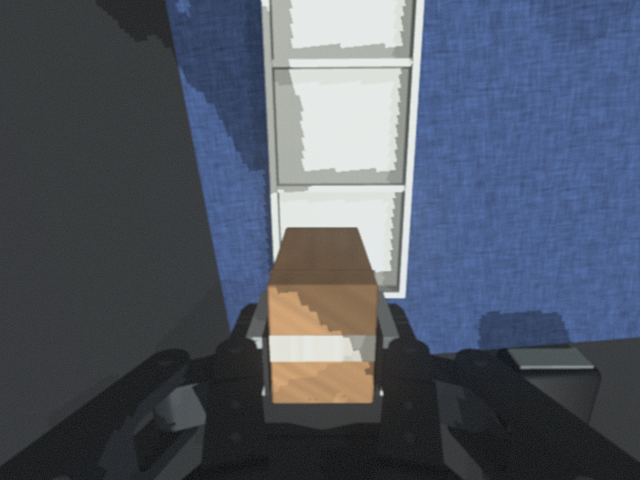

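The wrist view shows the tray under the carton: dividers at rows 62 and 187, outer edges near columns 270 and 413, near corner at (407,297).

Run:
```python
from h import *
np.set_printoptions(precision=4,suppress=True)
v=np.load("pics/w3.npy"); o=dict(eef_pos=v[:3],tool_rot=v[3:])
P=ray("wrist",[(268,64),(418,61),(271,188),(411,187),(407,297)],.016,o); print(P[:,:2])
m1=(P[0]+P[1])/2;m2=(P[2]+P[3])/2; print("div mids",m1[:2],m2[:2],np.linalg.norm(m1-m2),np.linalg.norm(P[0]-P[1]))
u=(m1-m2)/np.linalg.norm(m1-m2); print("yaw",-np.degrees(np.arctan2(u[0],u[1])))
for k in (-73,0,73): print(((m1+m2)/2+u*k/1000)[:2])
bc=proj("wrist",np.array(o["eef_pos"]),o);print(bc)
```

```text
[[ 0.4234 -0.1762]
 [ 0.5098 -0.1836]
 [ 0.415  -0.248 ]
 [ 0.5034 -0.2563]
 [ 0.4982 -0.3328]]
div mids [ 0.4666 -0.1799] [ 0.4592 -0.2521] 0.07262010436192684 0.08670374332766563
yaw -5.885202678439403
[ 0.4554 -0.2886]
[ 0.4629 -0.216 ]
[ 0.4704 -0.1434]
[[320.4576 308.1947]]
```

>>> send_rows --motion "1 -0.5 1.2 0 0; 1 -0.5 1.2 3 0; 1 -0.5 1.2 5.5 0; 1 -0.5 1.2 6 0; 1 -0.5 1.2 6 0"

```text
clock: 5.65
eef_pos: [0.4633, -0.292, 0.0524]
tool_rot: [0.74, 0.673, -0.0, -0.001]
ft_force: [0.3, 0.5, -0.1]
grip_width: 0.0351
grasp_force: 60.4
```

>>> send_rows --motion "1 0.3 -0.5 0.5 0; 1 0.3 -0.5 0.8 0; 1 0.3 -0.5 1.0 0; 1 0.3 -0.5 1.1 0; 1 0.3 -0.5 1.1 0"

```text
clock: 6.15
eef_pos: [0.4586, -0.2893, 0.0426]
tool_rot: [0.74, 0.672, 0.0, 0.0]
ft_force: [-0.3, -0.4, -0.1]
grip_width: 0.0352
grasp_force: 60.4
```

>>> send_rows --motion "1 0 0 0.1 0; 1 0 0 0.2 0; 1 0 0 0.3 0; 1 0 0 0.3 0; 1 0 0 0.3 0"

```text
clock: 6.65
eef_pos: [0.4587, -0.2894, 0.041]
tool_rot: [0.74, 0.672, 0.0, 0.001]
ft_force: [-3.0, 3.3, 10.5]
grip_width: 0.035
grasp_force: 61.6
```

Floor contact came at the expected height. Releasing and rising.

>>> send_rows --motion "0.1 0 0 0 0; -0.3 0 0 0 0; -0.3 0 0 0 0; -0.3 0 0 0 0; -0.3 0 0 -1 0"

```text
clock: 7.15
eef_pos: [0.4572, -0.2885, 0.0481]
tool_rot: [0.74, 0.672, -0.0, -0.002]
ft_force: [-0.0, 0.0, 0.4]
grip_width: 0.0558
grasp_force: 0.0
```

>>> send_rows --motion "-0.3 0 0 -4 0; -0.3 0 0 -9 0; -0.3 3 3.5 -12 0; -0.3 6 7.5 -12 0; -0.3 9 11.5 -12 0"

```text
clock: 7.65
eef_pos: [0.58, -0.2129, 0.1727]
tool_rot: [0.741, 0.672, 0.001, 0.002]
ft_force: [1.0, -0.4, -0.6]
grip_width: 0.0555
grasp_force: 0.0
```

>>> send_rows --motion "-0.2 4.7 1.7 0 0; -0.2 9.4 3.4 0 0; -0.2 14 5.1 0 0; -0.2 18.5 6.8 0 0; -0.2 21.7 7.7 0 0"

```text
clock: 8.15
eef_pos: [0.6765, -0.0009, 0.1697]
tool_rot: [0.739, 0.673, 0.001, 0.0]
ft_force: [0.0, -0.6, 0.2]
grip_width: 0.0511
grasp_force: 0.0
```

>>> send_rows --motion "-0.2 0 0 3 0; -0.2 0 0 5.5 0; -0.2 0 0 5.5 0; -0.2 0 0 5.5 0"

```text
clock: 8.55
eef_pos: [0.675, -0.0043, 0.1145]
tool_rot: [0.74, 0.672, -0.0, -0.0]
ft_force: [0.1, -0.0, 0.5]
grip_width: 0.0509
grasp_force: 0.0
```

Run:
```python
from h import *
o=bot.get_obs(); im=vision.camera("wrist"); cv2.imwrite("pics/w4.png",im[:,:,::-1])
np.save("pics/w4.npy",np.r_[o["eef_pos"],o["tool_rot"]]); print(o["eef_pos"],o["tool_rot"],o["grip_width"])
hsv=cv2.cvtColor(im,cv2.COLOR_RGB2HSV)
print("expect",proj("wrist",(.678,-.005,.08),o),[(round(d["conf"],2),np.round(d["rect"])) for d in boxes_of("wrist","tube")])
```

```text
[ 0.67502688 -0.00433625  0.11453125] [ 7.40266645e-01  6.72313164e-01 -3.93958334e-04 -3.86035743e-04] 0.05091765898208002
expect [[326.77070247 276.61589806]] [(0.79, array([332., 259.,  62.,  90.])), (0.7, array([187., 263.,  94.,  92.]))]
```

View pics/w4.png

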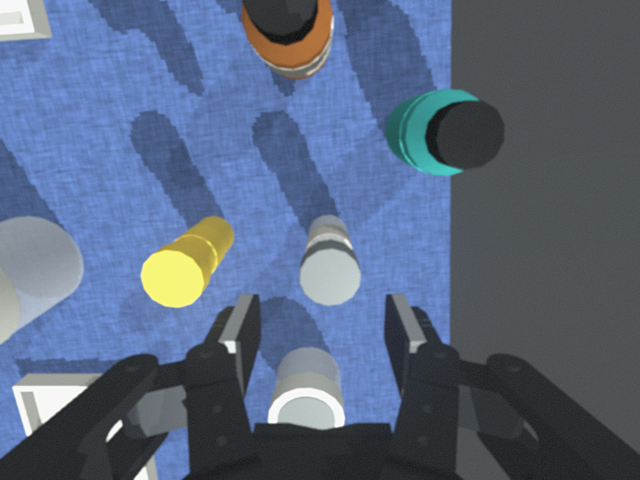

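The grey cap is at (330,274), within 2 mm of where it was expected and between the fingers. Descending.

>>> send_rows --motion "-0.2 0.1 0.3 3.5 0; -0.2 0.1 0.3 7 0; -0.2 0.1 0.3 8.7 0; -0.2 0.1 0.3 8.7 0; 0.2 0.1 0.3 8.7 0"

```text
clock: 9.15
eef_pos: [0.6796, -0.0039, 0.0292]
tool_rot: [0.74, 0.672, 0.001, 0.001]
ft_force: [0.6, -0.3, 0.4]
grip_width: 0.0382
grasp_force: 0.0
```

>>> send_rows --motion "1 0 0 0 0; 1 0 0 0 0; 1 0 0 0 0; 1 0 0 0 0; 1 0 0 0 0"

```text
clock: 9.65
eef_pos: [0.6803, -0.0036, 0.03]
tool_rot: [0.74, 0.672, 0.002, 0.002]
ft_force: [0.0, 0.1, 6.4]
grip_width: 0.0286
grasp_force: 58.4
```

>>> send_rows --motion "1 0 0 -1 0; 1 0 0 -5 0; 1 0 0 -9 0; 1 -2.5 -2 -11.5 0; 1 -5.5 -4.7 -11.5 0"

```text
clock: 10.15
eef_pos: [0.6299, -0.0534, 0.1479]
tool_rot: [0.739, 0.673, 0.004, 0.004]
ft_force: [-0.2, -1.3, 0.0]
grip_width: 0.0289
grasp_force: 59.5
```

>>> send_rows --motion "1 -3.7 -3.1 0 0; 1 -7.4 -6.2 0 0; 1 -11.1 -9.3 0 0; 1 -14.8 -12.4 0 0; 1 -17.7 -14.8 0 0"

```text
clock: 10.65
eef_pos: [0.4596, -0.217, 0.1428]
tool_rot: [0.741, 0.672, -0.0, -0.0]
ft_force: [0.4, -0.7, -0.6]
grip_width: 0.0289
grasp_force: 59.5
```

>>> send_rows --motion "1 0 0.2 4 0; 1 0 0.2 7.5 0; 1 0 0.2 9.3 0; 1 0 0.2 9.8 0; 1 0 0.2 9.8 0"

```text
clock: 11.15
eef_pos: [0.4637, -0.2157, 0.0441]
tool_rot: [0.74, 0.672, -0.0, -0.001]
ft_force: [0.3, 0.6, 0.3]
grip_width: 0.0291
grasp_force: 59.5
```

>>> send_rows --motion "1 0 0 0.3 0; 1 0 0 0.6 0; 1 0 0 0.7 0; 1 0 0 0.8 0; 1 0 0 0.8 0"

```text
clock: 11.65
eef_pos: [0.4642, -0.2159, 0.0364]
tool_rot: [0.74, 0.672, 0.0, 0.0]
ft_force: [0.5, -0.1, -1.2]
grip_width: 0.0291
grasp_force: 59.5
```

>>> send_rows --motion "1 0 0 0.1 0; 1 0 0 0.2 0; 1 0 0 0.3 0; 1 0 0 0.3 0; 1 0 0 0.3 0"

```text
clock: 12.15
eef_pos: [0.4643, -0.2162, 0.034]
tool_rot: [0.74, 0.672, 0.0, 0.0]
ft_force: [-1.9, -0.0, 5.0]
grip_width: 0.029
grasp_force: 58.9
```

>>> send_rows --motion "0.3 0 0 0 0; -0.2 0 0 0 0; -0.2 0 0 0 0; -0.2 0 0 0 0; -0.2 0 0 -0.5 0"

```text
clock: 12.65
eef_pos: [0.4633, -0.2156, 0.0375]
tool_rot: [0.74, 0.672, -0.0, -0.001]
ft_force: [0.1, 0.9, 0.5]
grip_width: 0.0517
grasp_force: 0.0
```

>>> send_rows --motion "-0.2 0 0 -4 0; -0.2 0 0 -8.5 0; -0.4 0 0 -13 0; -0.5 3.7 2 -15 0; -0.5 7.7 4.5 -15 0"

```text
clock: 13.15
eef_pos: [0.5187, -0.1448, 0.1935]
tool_rot: [0.742, 0.671, 0.002, 0.004]
ft_force: [1.2, -0.4, -0.6]
grip_width: 0.0641
grasp_force: 0.0
```

>>> send_rows --motion "-0.5 4.4 2 0 0; -0.5 8.8 4 0 0; -0.5 13.2 6 0 0; -0.5 17.6 8 0 0; -0.5 22 10 0 0"

```text
clock: 13.65
eef_pos: [0.6375, 0.0676, 0.1885]
tool_rot: [0.74, 0.672, 0.0, 0.0]
ft_force: [0.8, -1.4, -0.0]
grip_width: 0.0643
grasp_force: 0.0
```

>>> send_rows --motion "-0.5 4.4 2 1 0; -0.5 4.8 2.2 4 0; -0.5 4.8 2.2 5 0; -0.5 4.8 2.2 5 0"

```text
clock: 14.05
eef_pos: [0.6612, 0.1108, 0.1355]
tool_rot: [0.74, 0.672, -0.003, -0.002]
ft_force: [-0.6, -0.5, 0.6]
grip_width: 0.0641
grasp_force: 0.0
```

Run:
```python
from h import *
o=bot.get_obs(); im=vision.camera("wrist"); cv2.imwrite("pics/w5.png",im[:,:,::-1])
np.save("pics/w5.npy",np.r_[o["eef_pos"],o["tool_rot"]]); print(o["eef_pos"],o["tool_rot"],o["grip_width"])
print("expect",proj("wrist",(.668,.115,.095),o),proj("wrist",(.640,.237,.032),o))
```

```text
[0.66115139 0.11080476 0.13549397] [ 0.74023539  0.67233996 -0.00282373 -0.0016032 ] 0.06411824193711069
expect [[333.61072392 262.68572498]] [[265.11454983  33.75113139]]
```

View pics/w5.png

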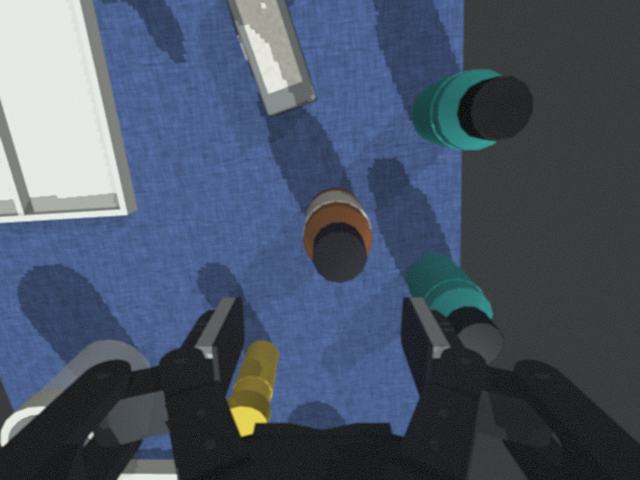

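Amber bottle's cap is at (340,252), about 5 mm beyond expectation; turquoise ones are at (500,107) and (475,335), clear of the finger path.

>>> send_rows --motion "-0.5 0.9 1 0 0; -0.5 0.9 1 4 0; -0.5 0.9 1 8 0; -0.5 0.9 1 10.1 0; -0.5 0.9 1 10.1 0"

```text
clock: 14.6
eef_pos: [0.6717, 0.1173, 0.035]
tool_rot: [0.741, 0.672, -0.003, -0.002]
ft_force: [-0.4, -0.5, -0.2]
grip_width: 0.0643
grasp_force: 0.0
```

>>> send_rows --motion "0 0 0 0 0; 1 0 0 0 0; 1 0 0 0 0; 1 0 0 0 0; 1 0 0 0 0"

```text
clock: 15.1
eef_pos: [0.6761, 0.1193, 0.0407]
tool_rot: [0.74, 0.672, 0.002, 0.002]
ft_force: [-2.2, -1.5, 6.7]
grip_width: 0.0401
grasp_force: 61.2
```

>>> send_rows --motion "-0.4 0 0 0 0; -0.4 0 0 0 0; -0.4 0 0 0.6 0; -0.4 0 0 0.6 0; -0.4 0 0 0.6 0"

```text
clock: 15.6
eef_pos: [0.6736, 0.1194, 0.0304]
tool_rot: [0.74, 0.672, -0.001, -0.0]
ft_force: [0.4, -0.2, 0.0]
grip_width: 0.0598
grasp_force: 0.0
```

>>> send_rows --motion "0.1 0 0 0 0; 1 0 0 0 0; 1 0 0 0 0; 1 0 0 0 0; 1 0 0 0 0"

```text
clock: 16.1
eef_pos: [0.6744, 0.1195, 0.0314]
tool_rot: [0.74, 0.672, 0.0, 0.0]
ft_force: [0.1, 0.7, 1.5]
grip_width: 0.0405
grasp_force: 60.9
```

>>> send_rows --motion "1 0 0 -1 0; 1 0 0 -5 0; 1 0 0 -9 0; 1 0 0 -12.5 0; 1 -3.5 -2.2 -12.5 0"

```text
clock: 16.6
eef_pos: [0.6559, 0.0907, 0.1643]
tool_rot: [0.739, 0.674, 0.008, 0.004]
ft_force: [2.2, -1.4, -1.2]
grip_width: 0.0407
grasp_force: 61.2
```

>>> send_rows --motion "1 -4.2 -2.6 0 0; 1 -8.4 -5.3 0 0; 1 -12.6 -7.9 0 0; 1 -16.8 -10.6 0 0; 1 -21 -13.2 0 0"

```text
clock: 17.1
eef_pos: [0.4956, -0.1109, 0.1568]
tool_rot: [0.74, 0.673, -0.0, 0.0]
ft_force: [-0.2, -2.0, -1.9]
grip_width: 0.0408
grasp_force: 61.1
```

>>> send_rows --motion "1 -3.6 -2.2 0 0; 1 -3.6 -2.2 3 0; 1 -3.6 -2.2 6 0; 1 -3.6 -2.2 6 0"

```text
clock: 17.5
eef_pos: [0.4683, -0.1429, 0.0934]
tool_rot: [0.741, 0.672, -0.002, -0.003]
ft_force: [0.1, 0.9, -1.4]
grip_width: 0.0405
grasp_force: 61.2
```

>>> send_rows --motion "1 0 0.1 3 0; 1 0 0.1 4.5 0; 1 0 0.1 5 0; 1 0 0.1 5.3 0; 1 0 0.1 5.3 0"

```text
clock: 18.0
eef_pos: [0.4739, -0.1435, 0.0442]
tool_rot: [0.74, 0.673, 0.0, 0.001]
ft_force: [-0.2, 0.1, -1.6]
grip_width: 0.0405
grasp_force: 61.3
```

>>> send_rows --motion "1 0 -0.3 0.4 0; 1 0 -0.3 0.7 0; 1 0 -0.3 0.9 0; 1 0 -0.3 1.0 0; 1 0 -0.3 1.1 0"

```text
clock: 18.5
eef_pos: [0.4701, -0.1432, 0.0352]
tool_rot: [0.74, 0.672, 0.0, 0.001]
ft_force: [-8.5, 2.9, 28.9]
grip_width: 0.0404
grasp_force: 64.3
```

>>> send_rows --motion "1 0 0 -0.1 0; 0 0 0 -0.1 0; -0.4 0 0 -0.1 0; -0.4 0 0 -0.1 0; -0.4 0 0 -0.1 0"

```text
clock: 19.0
eef_pos: [0.4701, -0.1432, 0.0331]
tool_rot: [0.74, 0.672, -0.0, -0.0]
ft_force: [-0.4, -0.8, -1.0]
grip_width: 0.0595
grasp_force: 0.0
```

>>> send_rows --motion "-0.4 0 0 -3 0; -0.4 0 0 -7.5 0; -0.7 0 0 -12 0; -1 3 3 -13 0; -1 4 7 -13 0"

```text
clock: 19.5
eef_pos: [0.5453, -0.1092, 0.167]
tool_rot: [0.74, 0.672, 0.002, 0.002]
ft_force: [0.8, -1.6, 0.9]
grip_width: 0.0855
grasp_force: 0.0
```

>>> send_rows --motion "-0.9 0 4.8 0 0; -0.9 0 9 0 0; -0.9 0 10.5 3 0; -0.9 0 10.5 7 0; -0.9 0 10.5 8 0"

```text
clock: 20.0
eef_pos: [0.6448, -0.1194, 0.0771]
tool_rot: [0.74, 0.672, -0.003, -0.004]
ft_force: [-1.0, 0.2, -1.1]
grip_width: 0.0812
grasp_force: 0.0
```

Run:
```python
from h import *
o=bot.get_obs(); im=vision.camera("wrist"); cv2.imwrite("pics/w6.png",im[:,:,::-1])
print(o["eef_pos"],o["tool_rot"],o["grip_width"])
print("expect",proj("wrist",(.653,-.1203,.05),o),[(round(d["conf"],2),np.round(d["rect"])) for d in boxes_of("wrist","small_jar")])
```

```text
[ 0.64479714 -0.11940087  0.07711817] [ 0.74013569  0.67243793 -0.00311341 -0.00408572] 0.08118743647745379
expect [[338.14190145 282.19529845]] [(0.74, array([341., 270., 102., 122.]))]
```

View pics/w6.png

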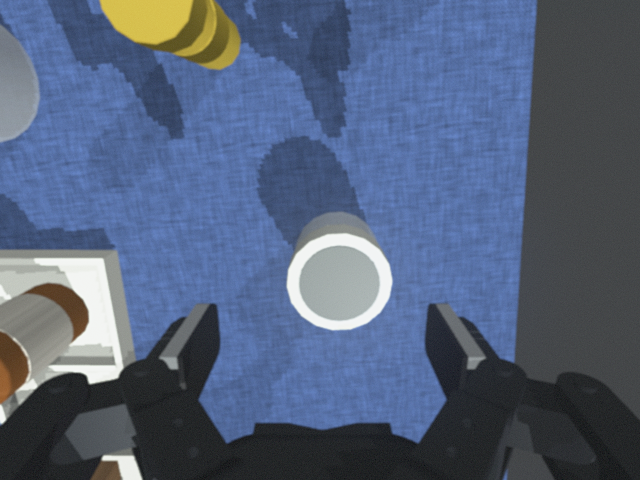

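The jar lid centre is at (340,281), as expected, and the bottle stands upright in its compartment at left.

>>> send_rows --motion "-0.9 -0.2 0.8 1 0; -0.9 -0.2 0.8 4 0; -0.9 -0.2 0.8 5.2 0; -0.9 -0.2 0.8 5.2 0; -0.4 -0.2 0.8 5.2 0"

```text
clock: 20.6
eef_pos: [0.6565, -0.1231, 0.0325]
tool_rot: [0.74, 0.672, 0.0, 0.001]
ft_force: [-0.2, -0.1, 0.4]
grip_width: 0.0684
grasp_force: 0.0
```

>>> send_rows --motion "0 0 0 0 0; 1 0 0 0 0; 1 0 0 0 0; 1 0 0 0 0; 1 0 0 0 0"

```text
clock: 21.1
eef_pos: [0.6575, -0.1232, 0.0338]
tool_rot: [0.74, 0.672, 0.001, 0.002]
ft_force: [0.4, 0.2, 6.0]
grip_width: 0.0489
grasp_force: 62.7
```

>>> send_rows --motion "-0.7 0 0 0 0; -0.7 0 0 0 0; -0.7 0 0 1.2 0; -0.7 0 0 1.2 0; -0.7 0 0 1.2 0"

```text
clock: 21.6
eef_pos: [0.6548, -0.1227, 0.0179]
tool_rot: [0.74, 0.672, -0.001, -0.001]
ft_force: [0.5, -0.2, 0.1]
grip_width: 0.0725
grasp_force: 0.0
```

>>> send_rows --motion "0 0 0 0 0; 1 0 0 0 0; 1 0 0 0 0; 1 0 0 0 0; 1 0 0 0 0"

```text
clock: 22.1
eef_pos: [0.6562, -0.123, 0.0196]
tool_rot: [0.74, 0.672, 0.0, 0.0]
ft_force: [0.1, -0.6, 0.6]
grip_width: 0.0494
grasp_force: 62.2
```

>>> send_rows --motion "1 0 0 -1 0; 1 0 0 -5 0; 1 0 0 -9.5 0; 1 0 0 -14 0; 1 3 -1.9 -15 -0.07"

```text
clock: 22.6
eef_pos: [0.6446, -0.0948, 0.1769]
tool_rot: [0.717, 0.697, 0.004, 0.006]
ft_force: [2.0, -0.0, 0.1]
grip_width: 0.0496
grasp_force: 62.3
```

>>> send_rows --motion "1 4 -2.6 0 0; 1 8 -5.2 0 0; 1 12 -7.8 0 0; 1 16 -10.4 0 0; 1 20 -13 0 0"

```text
clock: 23.1
eef_pos: [0.5137, 0.1134, 0.17]
tool_rot: [0.716, 0.698, 0.0, 0.0]
ft_force: [1.0, 1.1, 0.4]
grip_width: 0.0492
grasp_force: 62.3
```

>>> send_rows --motion "1 2 -2.5 0 0; 1 2 -2.5 0 0; 1 2 -2.5 0 0"

```text
clock: 23.4
eef_pos: [0.4904, 0.1332, 0.1701]
tool_rot: [0.716, 0.698, 0.0, 0.0]
ft_force: [-0.1, 0.2, -1.3]
grip_width: 0.0496
grasp_force: 62.4
```

Run:
```python
from h import *
o=bot.get_obs(); im=vision.camera("wrist"); cv2.imwrite("pics/w7.png",im[:,:,::-1])
np.save("pics/w7.npy",np.r_[o["eef_pos"],o["tool_rot"]]); print(o["eef_pos"],o["tool_rot"],o["grip_width"],o["grasp_force"])
```

```text
[0.49044342 0.13322603 0.17007242] [7.15649264e-01 6.98459571e-01 3.82858224e-04 4.60888147e-04] 0.04955680137109595 62.367693185806274
```

View pics/w7.png

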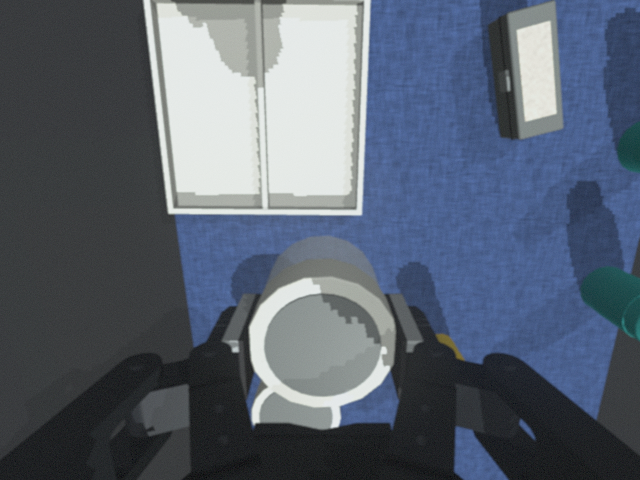

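The jar is held. The tray corners are at (168,213), (362,214), (370,0) and (146,0), with the divider from (265,210) to (258,3). The slide box lid is at (508,12), (556,2), (563,127), (517,138).

Run:
```python
from h import *
np.set_printoptions(precision=4,suppress=True)
v=np.load("pics/w7.npy"); o=dict(eef_pos=v[:3],tool_rot=v[3:])
C=ray("wrist",[(168,213),(362,214),(370,0),(146,0)],.016,o)[:,:2];print(C,C.mean(0),np.linalg.norm(C-np.roll(C,1,0),axis=1))
D=ray("wrist",[(265,210),(258,3)],.016,o)[:,:2];u=D[1]-D[0];print("div",D,-np.degrees(np.arctan2(u[0],u[1])))
B=ray("wrist",[(508,12),(556,2),(563,127),(517,138)],.032,o)[:,:2];d=B-np.roll(B,1,0);print("box",B,B.mean(0),np.linalg.norm(d,axis=1),np.degrees(np.arctan2(d[:,1],d[:,0])))
```

```text
[[0.3671 0.1405]
 [0.5236 0.1357]
 [0.5281 0.2869]
 [0.374  0.2907]] [0.4482 0.2135] [0.1504 0.1565 0.1513 0.1541]
div [[0.4455 0.141 ]
 [0.4509 0.287 ]] -2.116945506623218
box [[0.617  0.2735]
 [0.6476 0.2785]
 [0.6651 0.1998]
 [0.6332 0.193 ]] [0.6407 0.2362] [0.0821 0.031  0.0806 0.0326] [ 101.3962    9.2778  -77.4729 -167.9597]
```

>>> send_rows --motion "1 4.2 -0.3 0 0; 1 8.2 -0.5 0 0; 1 8.2 -0.5 4 0; 1 8.2 -0.5 8.5 0; 1 8.2 -0.5 12 0"

```text
clock: 23.95
eef_pos: [0.4884, 0.2139, 0.0473]
tool_rot: [0.717, 0.697, -0.0, 0.0]
ft_force: [0.1, -0.1, -1.3]
grip_width: 0.0493
grasp_force: 62.4
```

>>> send_rows --motion "1 0 0 0.5 0; 1 0 0 1.2 0; 1 0 0 1.5 0; 1 0 0 1.6 0; 1 0 0 1.6 0"

```text
clock: 24.45
eef_pos: [0.489, 0.2152, 0.0347]
tool_rot: [0.716, 0.698, 0.001, 0.0]
ft_force: [0.2, -0.6, -1.2]
grip_width: 0.0496
grasp_force: 62.4
```

>>> send_rows --motion "1 0 0 0.4 0; 1 0 0 0.7 0; 1 0 0 0.8 0; 1 0 0 0.9 0; 1 0 0 0.9 0"

```text
clock: 24.95
eef_pos: [0.4876, 0.2148, 0.0241]
tool_rot: [0.716, 0.698, -0.0, -0.0]
ft_force: [0.5, -0.5, -0.0]
grip_width: 0.0493
grasp_force: 62.4
```

>>> send_rows --motion "1 0 0 0.1 0; 1 0 0 0.2 0; 1 0 0 0.25 0; 1 0 0 0.25 0"

```text
clock: 25.35
eef_pos: [0.4878, 0.2149, 0.0235]
tool_rot: [0.716, 0.698, 0.0, 0.0]
ft_force: [-3.4, -1.7, 10.2]
grip_width: 0.0496
grasp_force: 63.3
```

>>> send_rows --motion "-0.2 0 0 0 0; -0.7 0 0 0 0; -0.7 0 0 0 0; -0.7 0 0 0 0; -0.7 0 0 -0.5 0"

```text
clock: 25.85
eef_pos: [0.4871, 0.2145, 0.0261]
tool_rot: [0.716, 0.698, -0.001, -0.0]
ft_force: [0.2, 0.7, -0.6]
grip_width: 0.0725
grasp_force: 0.0
```

>>> send_rows --motion "-0.7 0 0 -4 0; -0.7 0 0 -8 0; -0.5 0.5 4.5 -11 -0.15; -0.4 1.5 9.5 -11 -0.24; -0.4 2 14 -11 -0.24"

```text
clock: 26.35
eef_pos: [0.6306, 0.2322, 0.14]
tool_rot: [0.627, 0.779, 0.002, 0.001]
ft_force: [0.7, 0.8, -0.0]
grip_width: 0.0597
grasp_force: 0.0
```

>>> send_rows --motion "-0.4 0.2 0.8 2 0; -0.4 0.2 0.8 6 0; -0.4 0.2 0.8 8 0; -0.4 0.2 0.8 8 0"

```text
clock: 26.75
eef_pos: [0.6325, 0.2336, 0.052]
tool_rot: [0.628, 0.779, -0.004, -0.002]
ft_force: [-0.4, 0.6, -0.4]
grip_width: 0.0597
grasp_force: 0.0
```

Run:
```python
from h import *
o=bot.get_obs(); im=vision.camera("wrist"); cv2.imwrite("pics/w8.png",im[:,:,::-1])
print(o["eef_pos"],o["tool_rot"],o["grip_width"],proj("wrist",(.6407,.2362,.032),o))
```

```text
[0.6324711  0.23361974 0.05204573] [ 0.62756669  0.77854922 -0.00394519 -0.00236501] 0.05970517553803469 [[340.00946379 286.15701899]]
```

View pics/w8.png

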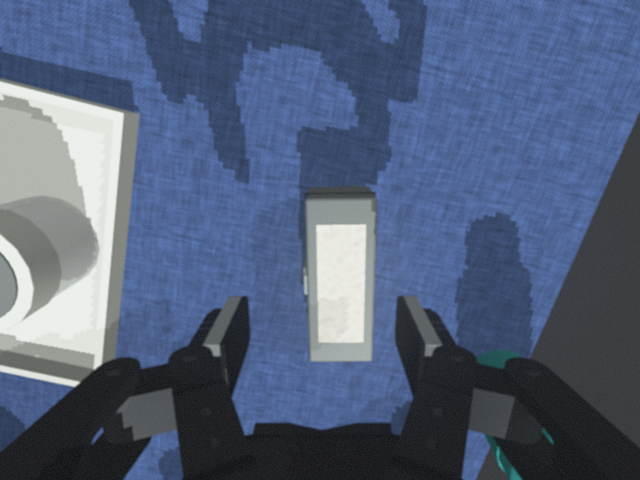

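The box lid spans columns 307–375 and rows 196–361, square to the fingers, about 9 mm to the right of centre.

>>> send_rows --motion "-0.4 0.3 0.8 0 0; -0.4 0.3 0.8 2 0; -0.4 0.3 0.8 3.8 0; -0.4 0.3 0.8 4.2 0; -0.4 0.3 0.8 4.2 0"

```text
clock: 27.3
eef_pos: [0.6431, 0.2396, 0.0158]
tool_rot: [0.628, 0.779, 0.0, 0.0]
ft_force: [-0.3, 0.4, 0.1]
grip_width: 0.0599
grasp_force: 0.0
```

>>> send_rows --motion "-0.4 0 -0.1 0.7 0; -0.1 0 -0.1 0.8 0; 0.2 0 -0.1 0.8 0"

```text
clock: 27.6
eef_pos: [0.6419, 0.2393, 0.0072]
tool_rot: [0.628, 0.779, 0.0, 0.0]
ft_force: [0.4, -0.3, 0.3]
grip_width: 0.0348
grasp_force: 0.0
```

>>> send_rows --motion "1 0 0 0 0; 1 0 0 0 0; 1 0 0 0 0; 1 0 0 0 0"

```text
clock: 28.0
eef_pos: [0.6423, 0.2394, 0.0075]
tool_rot: [0.628, 0.779, 0.001, 0.0]
ft_force: [-0.6, 0.4, 3.8]
grip_width: 0.0308
grasp_force: 62.6
```

>>> send_rows --motion "1 0 0 -1 0; 1 0 0 -5 0; 1 0 0 -9.5 0; 1 0.5 -4.3 -11 0.1; 1 1 -9 -11 0.2"

```text
clock: 28.5
eef_pos: [0.5547, 0.2311, 0.1209]
tool_rot: [0.704, 0.71, 0.004, 0.002]
ft_force: [-0.1, 0.3, -0.9]
grip_width: 0.0311
grasp_force: 62.2
```

```bash
cat > go.py <<'E'
from h import *
import sys
o=bot.get_obs(); M=R.from_quat(o["tool_rot"]).as_matrix(); t=np.array(list(map(float,sys.argv[1:4])))
print("tool shift cm",(M.T@(t-o["eef_pos"])*100).round(2),"yaw",np.degrees(np.arctan2(M[1,0],M[0,0])).round(2),o["eef_pos"].round(4),round(o["grasp_force"],1))
E
python3 go.py .4103 .2173 .04
```

```text
tool shift cm [ -1.28 -14.53   7.96] yaw 90.51 [0.5547 0.2311 0.1209] 62.2
```

>>> send_rows --motion "1 -0.4 -4.8 0 0.045; 1 -0.8 -9.5 0 0.045; 1 -1.3 -14 0 0.045; 1 -1.3 -14 3 0.045; 1 -1.3 -14 5 0.045"

```text
clock: 29.0
eef_pos: [0.4104, 0.2148, 0.067]
tool_rot: [0.718, 0.696, 0.0, 0.0]
ft_force: [0.6, -0.2, -0.9]
grip_width: 0.0308
grasp_force: 62.3
```

>>> send_rows --motion "1 0 0 0.5 0; 1 0 0 0.5 0; 1 0 0 0.5 0"

```text
clock: 29.3
eef_pos: [0.4127, 0.2153, 0.0625]
tool_rot: [0.718, 0.696, 0.0, 0.0]
ft_force: [-0.3, -0.6, 0.5]
grip_width: 0.0309
grasp_force: 62.3
```

```bash
python3 go.py .4103 .2173 .0115
python3 - <<'E'
from h import *
o=bot.get_obs(); im=vision.camera("wrist"); cv2.imwrite("pics/w9.png",im[:,:,::-1])
E
```

```text
tool shift cm [ 0.19 -0.26  5.1 ] yaw 88.21 [0.4127 0.2153 0.0625] 62.3
```

View pics/w9.png

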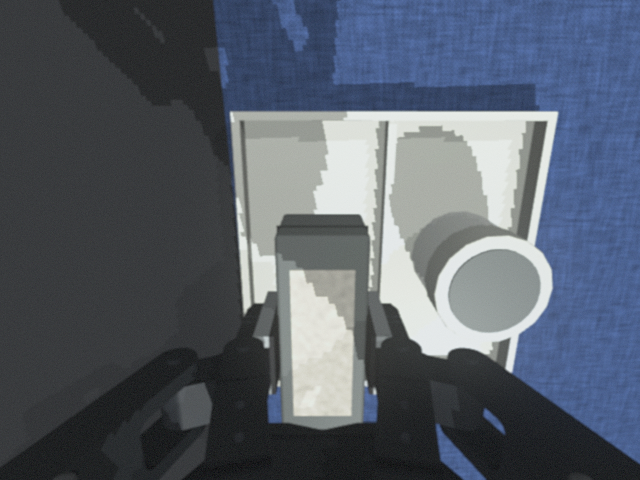

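The box is over the near compartment, and the jar stands in the far one at (495,285). Lowering.

>>> send_rows --motion "1 0.2 -0.25 0 0; 1 0.2 -0.25 2 0; 1 0.2 -0.25 3.5 0; 1 0.2 -0.25 4 0; 1 0.2 -0.25 4 0"

```text
clock: 29.85
eef_pos: [0.4091, 0.2169, 0.0215]
tool_rot: [0.718, 0.696, -0.001, -0.0]
ft_force: [-0.0, 0.5, -0.3]
grip_width: 0.031
grasp_force: 62.3
```

>>> send_rows --motion "1 0 0 0.3 0; 1 0 0 0.6 0; 1 0 0 0.7 0; 1 0 0 0.8 0; 1 0 0 0.8 0"

```text
clock: 30.35
eef_pos: [0.4095, 0.217, 0.0138]
tool_rot: [0.718, 0.696, 0.0, 0.0]
ft_force: [-0.5, -1.0, -1.0]
grip_width: 0.0307
grasp_force: 62.3
```

>>> send_rows --motion "1 0 0 0.1 0; 1 0 0 0.2 0; 1 0 0 0.25 0; 1 0 0 0.25 0; 1 0 0 0.25 0"

```text
clock: 30.85
eef_pos: [0.4095, 0.217, 0.0114]
tool_rot: [0.718, 0.696, 0.0, 0.0]
ft_force: [-1.2, -0.7, 1.9]
grip_width: 0.031
grasp_force: 62.5
```

>>> send_rows --motion "0.12 0 0 0 0; 0.12 0 0 0 0; 0.12 0 0 0 0; 0.12 0 0 -0.5 0; 0.12 0 0 -1.5 0"

```text
clock: 31.35
eef_pos: [0.4088, 0.2167, 0.0262]
tool_rot: [0.718, 0.696, -0.001, -0.0]
ft_force: [0.4, -0.0, -0.4]
grip_width: 0.0374
grasp_force: 0.0
```

>>> send_rows --motion "0.12 0 0 -3 0; 0.12 0 0 -7 0; 0 0 0 -12 0; 0 -4 0 -15 0; 0 -6 0 -16 0"

```text
clock: 31.85
eef_pos: [0.4095, 0.1566, 0.1912]
tool_rot: [0.718, 0.696, 0.003, 0.002]
ft_force: [0.3, 0.5, 0.0]
grip_width: 0.0427
grasp_force: 0.0
```

Run:
```python
from h import *
a=vision.camera("top")[:,:,::-1];b=vision.camera("scene")[:,:,::-1]
cv2.imwrite("pics/end.png",np.vstack([cv2.resize(a[170:360,140:480],(540,300)),cv2.resize(b[160:330,180:485],(540,300))]))
```

```text
(no output)
```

View pics/end.png

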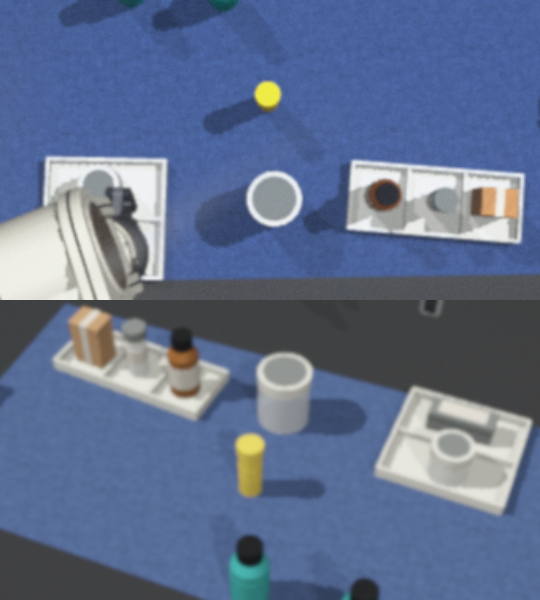

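The picture shows all five items upright, each in its own compartment: bottle, tube and carton at about (383,195), (443,200) and (495,202) in the top half, jar and slide box in the square tray. The large jar has not moved. Handing in.

```bash
python3 -c "
from workcell import workorder
print(workorder.job_done())"
```

```text
the job is handed in; nothing more can be done
None
```

Both kits are made up and handed in: the bottle, tube and carton stand upright in the long tray, the small jar and slide box in the square tray. The large jar, scanner and tape roll were never touched; the job was handed in at about 32 s of the 122 s, and no verdict was returned.

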